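Load the keep-warm tray and shut it in under the griddle

TASK

Stand the white pitcher upright on the teal tray beside the ramekin, then slide the tray along the counter, without lifting it, fully home into the bay under the griddle, and swing the bay's door shut. Keep both dishes upright, leave the pepper mill, measuring cup and reamer where they are, and do not press the griddle's red release button.

Things in the scene. Friction and masses are not known exactly. Their poses are not given: they have to be found in the camera images.
- bay: round black griddle (disc 226 mm across, top at z 112 mm, starts 67 mm in) on a fixed steel housing with an open keep-warm bay. Origin: centre of the bay's mouth on the counter; x points into the bay, y left looking in. Bay inside 214 mm wide (flared to 228 at the mouth), 62 high, counter as floor, back stop 156 mm in. Housing 246 mm wide; roof top at z 70 mm, roof starts 12 mm in
- door (a joint): bay door hinged upright at its left (+y) edge: 0 is shut across the mouth, grows to 2.45 rad as it swings out towards the robot and left; stays where it is left. Dark panel with amber window, 230 mm wide, 8 thick, from 5 to 61 mm above the counter, no knob; when shut it lies 2 to 10 mm in front of the bay's origin
- door_hinge (a point): point on the door's upright hinge axis, 33 mm above the counter, at (0, 119) mm in the bay's x, y; turns with the door (its y axis points from the free edge to the hinge, its -x axis out of the door's outer face)
- door_edge (a point): middle of the door's free edge, on its outer face, 230 mm from the hinge axis, 33 mm above the counter
- tray: loose teal tray, 150 (x) by 200 (y) mm, 22 high, walls and floor 5 mm thick, no handle, 0.45 kg. Origin: centre of its underside; x points towards the bay, y left. Starts on the counter in front of the bay, off to its right and a little turned. Home, its far wall touches the back stop, its origin is 81 mm in from the mouth and its near wall 6 mm in
- pitcher: small white ceramic pitcher with a blue band, round, outer diameter 60 mm (52 at the foot), 48 mm high, wall 4 mm. Origin: centre of its underside; the handle sticks out to its -x, to 52 mm from the axis, a small spout to its +x, to 38 mm. Grip it across the body along its y. Starts standing on the bare counter, to the right of the tray. 0.15 kg
- ramekin: terracotta ramekin, open round cup 62 mm in rim diameter, 38 mm high; origin: centre of its underside. Stands in the left (+y) half of the tray and stays there; the right half is free for the pitcher
- mill: glass pepper mill with a steel head, 54 mm in diameter, 138 mm high; origin: centre of its underside. Leave alone
- cup: yellow plastic measuring cup, 72 mm in diameter, 55 mm high, flat handle to its -x, to 104 mm from its axis at 50 mm height; origin: centre of its underside. Leave alone
- reamer: wooden citrus reamer lying on the counter along its x, 145 mm long, 44 mm thick; origin: on the counter under its middle. Leave alone
- release (a joint): red push button (24 mm across) on the right front corner of the griddle housing roof, 68 mm in from the mouth, 0 is up, 0.006 m is fully down. Leave alone
Things that resemble listed ones, but are neither listed nor needed, are in the scene too. Of the things that look like the tray, take the one that is farthest to the robot's right at the start.

How it is judged:
By the outcome, as a careful person would: the job done as asked, in the order asked, and still so for the second after the job is handed in, with the robot touching nothing.
It also fails if it takes over 72 s, if anything falls off the work surface, if the arm or the gripper's body presses on something with over 40 N, if the wrist force passes 120 N, or if a joint passes its speed limit or range.

ROBOT

A 6-joint arm with a two-finger parallel gripper is mounted at the origin on the work surface. World frame = base frame: x ahead of the robot, y to its left, z up, the work surface at z = 0. Lengths are in mm, angles in rad, forces in N, time in s.
With the tool pointing down it reaches from about 325 to 750 mm from the base axis. Payload 7.6 kg.
Tool frame: the origin (TCP) lies at the centre of the arm's flange, where the gripper is bolted on; the fingertips stand 173 mm ahead of it and the grasp point (between the pads) lies 155 mm ahead of it; z points along the fingers, y is the line along which they close (so a half turn about z gives the same grasp; the last joint's range is limited). The gripper opens to 85 mm and grips with 20 to 120 N. Pads are 22 mm wide; open, the fingers measure 114 mm over their backs; the gripper's body (76 mm by 85 mm) begins 54 mm behind the grasp point. The pads swing forward as they close: fully open they stand 13 mm farther back than shut.
Start: joints at [-1.354, 0.052, 1.401, -0, 1.689, -0.07], TCP at [148.535, -503.554, 404.723] pointing down, gripper open.
Joint ranges: [-2.9, 2.9], [-0.91, 2.17], [0.12, 2.37], [-1.06, 4.2], [0.26, 2.73], [-2.93, 2.93]. Speed limits (rad/s): [2.57, 2.57, 3.01, 3.14, 3.14, 3.14].

INTERFACE

Orientations are given as a rotation vector (axis times angle).
In Python, from rig import * gives the robot as it stands.
- The arm moves only by the tool drive_tool, never from a script. Its argument "moves" is a list of rows, each a list of 3 entries, a list of its own where there are three numbers: the closure in counts, from 0 (fully open) to 255 (shut), then the shift along the world's x, y, z in mm, then the turn about the world's z in rad. In form: [[fingers, [tx, ty, tz], twist], ...]. A call has 1 to 20 rows; each row is the pose to reach, as a shift and turn from the pose commanded when the call began; what a row does not reach only later rows make up. A row lasts 1/8 s, in which the tool goes at most 62.5 mm and 10.7 degrees, less where a joint would pass 70% of its speed; a pose out of reach is approached as far as the arm can. A call with a gripper value outside its range is refused whole. The fingers move at their own pace and stop on an object; "grip_force" is the grip in N (left out, the last holds). Time passes only in rows, so rows that repeat a pose let the fingers close. It gives the time, the measured TCP pose, the force, the opening and the grip force at its end, in the units of the state.
- get_obs(): the state, without advancing time (a new reading comes with each control period).
- camera(name): name is "scene" or "top" or "wrist"; returns a dict with "img" (420x560x3 uint8, red, green, blue), "intrinsics" (3x3 intrinsics, pixels), "dist_coeffs" ([k1, k2, p1, p2, k3] as OpenCV has them; the pictures are not rectified), "T" (4x4, takes a point from camera to world coordinates); the wrist camera has in their place "hand_eye" (4x4, takes a point from camera to tool coordinates, whose origin is the TCP and whose axes are the flange's). Camera axes: x right, y up, looking along -z (the intrinsics and any distortion apply to the point x, -y, -z); pixel columns grow to the right and rows downward; lengths in mm; the calibration is good to about 2 mm. A picture is of the moment at which its call begins: read the wrist's pose just before it. There is no depth.
- close_job(): hands the job in; it is judged then, once.
Trained networks look in a picture, given as the dict that the camera call returned (one of the last four; its "shot" number tells which), for a name from the list of things; names that differ only in an ending like _2 or _b are one class to them, and where a whole thing is asked for, a point or a joint stands for the part that bears it (a point fixed in the world has none). Each returns a list of dicts, best first, with "score" (0 to 1); they miss things now and then, are a little off and sometimes report something else, mostly with a low value. They report only what shows in the picture. A call takes as long as a camera call. They do not tell look-alikes from the thing itself.
- recognise(query, picture): "uv" ([column, row] in pixels, amid what is visible of it).
- outline_of(query, picture): "mask" (420x560 bool, what is visible of it) and "uv" ([column, row] in pixels, amid what is visible of it).
- place_of(query, picture): "uv" ([column, row] in pixels: a listed point, or the origin of a listed thing).
The state is a dict: "t": time; "q": joint angles; "joint_vel": joint speeds; "joint_efforts": joint torques, N m; "position": TCP position; "eef_rot": TCP orientation; "wrist_force": force on the tool from outside, world axes, zero at the start; "moment": the same for the moment, N m; "finger_gap": opening from 0.0 (shut) to 1.0 (fully open); "gripper_force": force on a finger pad.
Only numpy, scipy, OpenCV 4.12 (cv2) and the standard library are available. Lean on these libraries where they do the work, as an engineer would, in place of code of your own. Each camera call takes 0.05 s, during which the arm holds its last target. There are 200 camera calls.

## Working session

There is one attempt and no reset: what is moved stays moved. The work goes in short steps, Python scripts to look and compute and a tool call to move; the robot and the scene stay as the last step left them, time stands still between calls to the robot, and variables do not carry over. Pictures are saved under pics/ and viewed, at most 13 in all, crops included, and the job is handed in when it is done.

Besides the shell and the picture viewer there is one more tool, called after "Emit:" by a JSON object that holds its "op" and its "data". drive_tool: Moves the arm, as the interface text tells. Its arguments: {"type":"object","properties":{"moves":{"type":"array"},"grip_force":{"type":"number"}},"required":["moves"]}

```bash
mkdir -p pics
cat > h.py <<'E'
from rig import *
import numpy as np, cv2
from scipy.spatial.transform import Rotation as R
def Tcam(p,obs=None):
    if 'T' in p: return np.array(p['T'])
    T=np.eye(4);T[:3,:3]=R.from_rotvec(obs['eef_rot']).as_matrix();T[:3,3]=obs['position']
    return T@np.array(p['hand_eye'])
def ray(p,uv,z,obs=None):
    T=Tcam(p,obs)
    n=cv2.undistortPoints(np.array([[uv]],float),np.array(p['intrinsics'],float),np.array(p['dist_coeffs'],float))[0,0]
    d=T[:3,:3]@np.array([n[0],-n[1],-1]);o=T[:3,3]
    return o+d*(z-o[2])/d[2]
def proj(p,X,obs=None):
    Ti=np.linalg.inv(Tcam(p,obs));X=np.atleast_2d(X)
    c=(Ti[:3,:3]@X.T).T+Ti[:3,3];c=c*[1,-1,-1]
    return cv2.projectPoints(c,np.zeros(3),np.zeros(3),np.array(p['intrinsics'],float),np.array(p['dist_coeffs'],float))[0][:,0]
def save(p,n): cv2.imwrite('pics/'+n,p['img'][:,:,::-1])
E
python3 - <<'E'
from h import *
o=get_obs();print(o['position'],o['eef_rot'],o['t'])
for c in ['top','scene']:
    p=camera(c);save(p,c+'0.png')
    print(c,Tcam(p)[:3,3])
    for n in ['bay','door_hinge','door_edge','tray','pitcher','ramekin','mill','cup','reamer','release']:
        z=33 if 'door_' in n else (70 if n=='release' else 0)
        try: print(n,[(round(r['score'],2),np.round(r['uv']),np.round(ray(p,r['uv'],z)[:2])) for r in place_of(n,p)[:3]])
        except Exception as e: print(n,e)
E
```

```text
[ 148.52660939 -503.52505943  403.84811601] [-3.10774071e+00 -4.48727999e-01  1.72594932e-04] 0.0
top [ 332.09421283   39.18592401 1543.85051849]
bay [(0.58, array([300., 155.]), array([695., -35.]))]
door_hinge [(0.6, array([265., 159.]), array([675.,  76.])), (0.59, array([140., 176.]), array([616., 468.]))]
door_edge [(0.6, array([401., 243.]), array([ 417., -348.])), (0.57, array([228., 221.]), array([477., 187.]))]
tray [(0.93, array([315., 201.]), array([548., -82.])), (0.62, array([226., 284.]), array([284., 192.]))]
pitcher [(0.82, array([404., 247.]), array([ 405., -364.]))]
ramekin [(0.79, array([297., 196.]), array([563., -26.]))]
mill [(0.82, array([395., 175.]), array([ 637., -340.])), (0.48, array([406., 244.]), array([ 417., -373.]))]
cup [(0.84, array([143., 174.]), array([629., 470.]))]
reamer [(0.75, array([154., 253.]), array([378., 421.])), (0.71, array([403., 242.]), array([ 420., -362.]))]
release it knows: bay, cup, door_edge, door_hinge, mill, pitcher, ramekin, reamer, tray
scene [ 843.81275328 -533.19950093 1167.70674671]
bay [(0.95, array([316., 269.]), array([682., -32.]))]
door_hinge [(0.95, array([333., 228.]), array([676.,  85.]))]
door_edge [(0.92, array([282., 172.]), array([462., 189.]))]
tray [(0.79, array([231., 155.]), array([281., 193.])), (0.67, array([265., 263.]), array([551., -81.])), (0.67, array([334., 231.]), array([677.,  96.]))]
pitcher []
ramekin [(0.69, array([278., 247.]), array([559., -21.]))]
mill [(0.74, array([250., 370.]), array([ 654., -347.]))]
cup [(0.76, array([368., 134.]), array([628., 470.]))]
reamer [(0.53, array([290., 117.]), array([373., 422.]))]
release it knows: bay, cup, door_edge, door_hinge, mill, pitcher, ramekin, reamer, tray
```

View pics/top0.png

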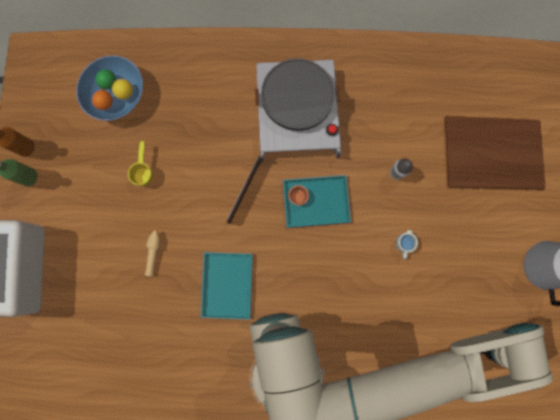

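View pics/scene0.png

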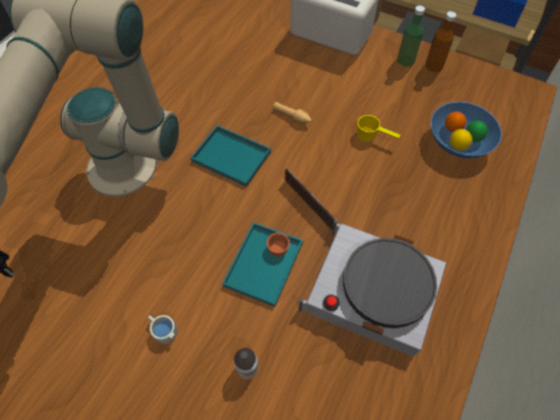

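The top view shows the tray with the ramekin at (315,201), the bay mouth at about (300,155), the open door from (263,157) to (230,222), and the pitcher at (407,243) with its handle toward the robot. The scene view agrees. The other tray, at (228,285), is the decoy. Next I refine the tray, bay and pitcher poses.

Run:
```python
from h import *
def rect(p,mask,z):
    cs,_=cv2.findContours(mask.astype(np.uint8),cv2.RETR_EXTERNAL,cv2.CHAIN_APPROX_NONE)
    c=max(cs,key=cv2.contourArea)[:,0]
    w=np.array([ray(p,u,z)[:2] for u in c.astype(float)],np.float32)
    return cv2.minAreaRect(w)
for c in ['top','scene']:
    p=camera(c);im=p['img'];hsv=cv2.cvtColor(im,cv2.COLOR_RGB2HSV)
    for n,z in [('tray',15),('bay',70)]:
        for r in outline_of(n,p)[:2]:
            print(c,n,r['score'],np.round(r['uv']),rect(p,r['mask'],z))
    # teal
    m=(cv2.inRange(hsv,(80,90,40),(100,255,255))>0)
    n,l,s,_=cv2.connectedComponentsWithStats(m.astype(np.uint8))
    uv=(315,201) if c=='top' else (255,270)
    print(c,'teal',rect(p,l==l[uv[1],uv[0]],18))
    if c=='top':
        m=(hsv[...,1]<60)&(hsv[...,2]>100); m[:, :250]=0;m[:,350:]=0;m[:50]=0;m[165:]=0
        m=cv2.morphologyEx(m.astype(np.uint8),cv2.MORPH_OPEN,np.ones((3,3)))
        r=rect(p,m,70);print('housing',r,cv2.boxPoints(r).round())
        for r in place_of('door_edge',p)[:2]: print(r)
    ro=[r for r in outline_of('ramekin',p)[:1]]
    for r in ro:print('ramekin ctr at z38 top-mask',ray(p,np.argwhere(r['mask']).mean(0)[::-1],25))
    for r in outline_of('pitcher',p)[:1]:
        q=np.argwhere(r['mask'])[:,::-1];w=np.array([ray(p,u,40)[:2] for u in q.astype(float)]);print('pitcher',r['score'],w.mean(0),w.min(0),w.max(0))
o=get_obs();M=R.from_rotvec(o['eef_rot']).as_matrix();print('tool y',M[:,1],'yaw',np.arctan2(M[1,1],M[0,1]),o['t'])
```

```text
top tray 0.82 [320. 201.] ((547.50634765625, -85.33050537109375), (152.32740783691406, 201.58193969726562), 5.2104573249816895)
top tray 0.66 [225. 286.] ((281.3542175292969, 191.0388641357422), (152.5937957763672, 200.05572509765625), 88.63835906982422)
top bay 0.66 [294. 105.] ((726.6431884765625, -6.6351318359375), (303.218505859375, 563.9786987304688), 80.75070190429688)
top bay 0.23 [245. 186.] ((571.947021484375, 138.22817993164062), (17.89970588684082, 223.5748291015625), 65.2303466796875)
top teal ((546.017578125, -85.11517333984375), (145.4799346923828, 195.635009765625), 5.438594341278076)
housing ((765.9568481445312, -26.908035278320312), (156.92929077148438, 248.05352783203125), 3.196051597595215) [[ 681.   93.]
 [ 695. -155.]
 [ 851. -146.]
 [ 837.  101.]]
{'uv': [225.4, 221.5], 'score': 0.74}
{'uv': [142.1, 174.7], 'score': 0.6}
ramekin ctr at z38 top-mask [564.2246667  -30.01239686  25.        ]
pitcher 0.79 [ 416.99813387 -361.57238162] [ 369.78479411 -392.78728233] [ 456.13461671 -329.56662817]
scene tray 0.68 [231. 155.] ((283.1841125488281, 184.78695678710938), (166.48345947265625, 211.53688049316406), 89.55415344238281)
scene tray 0.57 [260. 265.] ((547.5254516601562, -87.42227935791016), (156.2560577392578, 207.3916778564453), 4.700263500213623)
scene bay 0.74 [372. 283.] ((732.022216796875, -18.21484375), (328.4612121582031, 555.888671875), 82.65300750732422)
scene teal ((549.2979125976562, -87.21733856201172), (148.97463989257812, 201.49160766601562), 5.362579345703125)
ramekin ctr at z38 top-mask [560.33284745 -25.83659842  25.        ]
pitcher 0.6 [ 423.55562178 -367.83330716] [ 379.46533677 -398.86843588] [ 460.13332746 -336.2625373 ]
tool y [ 2.82910359e-01 -9.59146348e-01  1.11926296e-04] yaw -1.283969245385184 1.55
```

Emit:
{"op": "drive_tool", "data": {"moves": [[0,[40,25,-10],0],[0,[85,50,-20],0],[0,[130,80,-40],0],[0,[180,100,-50],0],[0,[220,120,-60],0],[0,[220,130,-60],0],[0,[220,130,-60],0],[0,[220,130,-60],0],[0,[220,130,-60],0]]}}

```text
t: 2.68
position: [367.8, -374.2, 345.1]
eef_rot: [3.109, 0.446, 0.0]
wrist_force: [0.4, 1.0, 0.0]
finger_gap: 1.0
gripper_force: 0.0
```

Run:
```python
from h import *
o=get_obs();p=camera('wrist');save(p,'w1.png')
for n in ['pitcher']:
    for r in place_of(n,p)[:2]: print(n,r['score'],r['uv'],ray(p,r['uv'],0,o))
    for r in outline_of(n,p)[:1]:
        q=np.argwhere(r['mask'])[:,::-1];w=np.array([ray(p,u,35,o)[:2] for u in q.astype(float)]);print(w.mean(0),w.min(0),w.max(0))
        d=w-w.mean(0);e,v=np.linalg.eigh(d.T@d);print('axis',v[:,1],np.degrees(np.arctan2(v[1,1],v[0,1])),np.sqrt(e/len(d)))
```

```text
pitcher 0.71 [288.3, 135.3] [ 420.21311246 -363.13113048    0.        ]
[ 421.29524024 -365.91015586] [ 372.26310673 -397.01012391] [ 459.86347024 -335.42026491]
axis [-0.98355501  0.18060881] 169.59477691152478 [14.86586314 18.10779142]
```

View pics/w1.png

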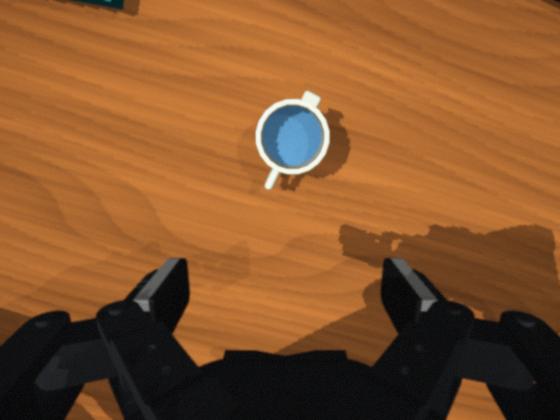

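The wrist view shows the pitcher rim centred at about (293,136), with the handle tip at (268,187) and the spout at (312,98).

Run:
```python
from h import *
o=get_obs();p=camera('wrist')
c=ray(p,(293,136),48,o);h=ray(p,(268,187),38,o);s=ray(p,(312,98),46,o)
print(c,h,s,'rim diam',np.linalg.norm(ray(p,(256,136),48,o)-ray(p,(330,136),48,o)))
for a in (c-h,s-c,s-h): print(np.hypot(a[0],a[1]),np.degrees(np.arctan2(a[1],a[0])))
```

```text
[ 422.83942073 -365.43238352   48.        ] [ 374.88765298 -357.4411002    38.        ] [ 455.1270789  -371.41715877   46.        ] rim diam 59.46448288506691
48.61309123169814 -9.461534020764566
32.837637017405974 -10.501049128312365
81.44750262911853 -9.880621781245258
```

Emit:
{"op": "drive_tool", "data": {"moves": [[0,[30,4,-30],-0.16],[0,[54,8,-60],-0.32],[0,[54.5,8.5,-80],-0.46],[0,[54.5,8.5,-80],-0.46],[0,[54.5,8.5,-110],-0.46],[0,[54.5,8.5,-140],-0.46],[0,[54.5,8.5,-163],-0.46],[0,[54.5,8.5,-163],-0.46],[0,[54.5,8.5,-163],-0.46],[160,[54.5,8.5,-163],-0.46],[160,[54.5,8.5,-163],-0.46],[160,[54.5,8.5,-163],-0.46],[160,[54.5,8.5,-163],-0.46],[160,[54.5,8.5,-163],-0.46],[160,[54.5,8.5,-163],-0.46]], "grip_force": 35}}

```text
t: 4.75
position: [423.4, -365.4, 183.5]
eef_rot: [3.128, -0.271, 0.003]
wrist_force: [-1.3, 0.4, 6.1]
finger_gap: 0.703
gripper_force: 37.9
```

Emit:
{"op": "drive_tool", "data": {"moves": [[160,[0,0,20],0],[160,[0,0,45],0],[160,[10,20,60],0.03],[160,[25,45,65],0.08],[160,[45,80,65],0.14],[160,[65,120,65],0.2],[160,[90,160,65],0.267],[160,[110,195,65],0.267],[160,[123,222,65],0.267],[160,[128,233,65],0.267],[160,[129,234.5,65],0.267],[160,[129,234.5,65],0.267],[160,[129,234.5,65],0.267]]}}

```text
t: 6.38
position: [551.7, -131.5, 246.7]
eef_rot: [3.138, 0.145, -0.0]
wrist_force: [-1.3, 0.2, -0.6]
finger_gap: 0.702
gripper_force: 38.3
```

Run:
```python
from h import *
o=get_obs();p=camera('wrist');save(p,'w2.png');print(o['position'],o['wrist_force'],o['finger_gap'])
```

```text
[ 551.71537617 -131.47668518  246.73085791] [-1.34307692  0.18317436 -0.55709596] 0.7022860981886295
```

View pics/w2.png

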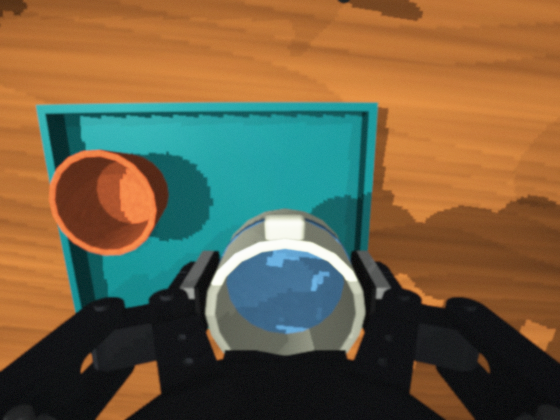

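The wrist view shows the pitcher upright in the fingers. The tray's far rim corners are at about (38,107) and (377,103), and the ramekin is on the left.

Run:
```python
from h import *
o=get_obs();p=camera('wrist')
a=ray(p,(38,107),22,o);b=ray(p,(377,103),22,o);d=a-b
x=np.array([d[1],-d[0]])/np.hypot(*d[:2])
print(a,b,np.linalg.norm(d),'yaw',np.arctan2(x[1],x[0]),'ctr',(a+b)[:2]/2-75*x)
x2=x;c=(a+b)[:2]/2-75*x
r=ray(p,(105,195),38,o)[:2]-c
print('ramekin local',r@x,r@[-x[1],x[0]]); r=o['position'][:2]-c; print('pitcher local',r@x,r@[-x[1],x[0]])
```

```text
[614.147244    19.15387974  22.        ] [ 633.27116512 -177.46758162   22.        ] 197.5492936624648 yaw 0.09695766046803961 ctr [549.06145802 -86.41728735]
ramekin local 25.430127355701963 56.61475751698208
pitcher local -1.683567431253244 -45.009842182694555
```

Emit:
{"op": "drive_tool", "data": {"moves": [[160,[0,0,-20],0],[160,[0,0,-40],0],[160,[0,0,-50],0],[160,[0,0,-55],0],[160,[0,0,-57.5],0],[160,[0,0,-58],0],[160,[0,0,-58],0],[35,[0,0,-58],0],[35,[0,0,-58],0],[35,[0,0,-58],0],[35,[0,0,-58],0],[35,[0,0,-45],0],[35,[0,0,-25],0],[35,[0,0,10],0],[35,[0,0,40],0],[35,[-40,20,60],0],[35,[-80,40,60],0],[35,[-80,40,60],0],[35,[-80,40,60],0]]}}

```text
t: 8.85
position: [472.4, -90.7, 307.9]
eef_rot: [3.137, 0.147, 0.003]
wrist_force: [0.1, -1.1, 0.5]
finger_gap: 0.859
gripper_force: 0.0
```

Run:
```python
from h import *
o=get_obs();p=camera('wrist');save(p,'w3.png');print(o['position'],o['wrist_force'],o['q'])
for n in ['tray','bay','door_hinge','door_edge','pitcher','ramekin']:
    z=33 if 'door_' in n else 0
    for r in place_of(n,p)[:2]: print(n,round(r['score'],2),r['uv'],ray(p,r['uv'],z,o).round(1))
```

```text
[472.36944558 -90.69309028 307.89526801] [ 0.13892873 -1.05507943  0.46614648] [-2.66436596e-01 -2.01738625e-02  1.66854391e+00 -1.90348691e-04
  1.49092594e+00  1.21054554e+00]
tray 0.8 [4.4, 351.8] [280.8 188.3   0. ]
tray 0.59 [285.2, 106.0] [551.3 -84.4   0. ]
pitcher 0.92 [341.7, 116.2] [ 547.7 -131.6    0. ]
ramekin 0.66 [217.0, 81.4] [565.4 -27.8   0. ]
```

View pics/w3.png

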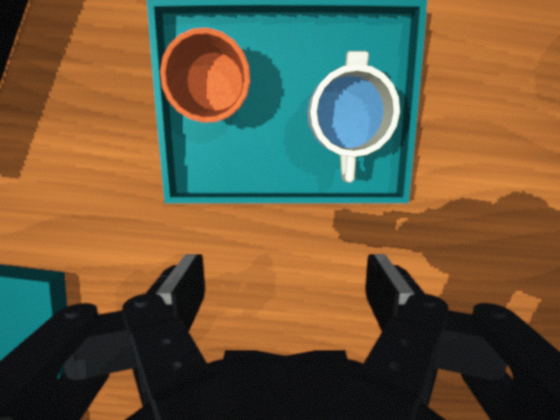

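The pitcher and ramekin both stand upright in the tray, the pitcher at (355,110) and the ramekin at (206,75). Next I pinch the middle of the near wall.

Emit:
{"op": "drive_tool", "data": {"moves": [[150,[0,0,0],0.18],[150,[0,0,-20],0.36],[150,[2,-1,-40],0.54],[150,[3,-2,-50],0.72],[150,[4,-2,-60],0.9],[150,[4.5,-2,-60],1.08],[150,[4.5,-2,-60],1.26],[150,[4.5,-2,-60],1.44],[150,[4.5,-2,-60],1.571],[150,[4.5,-2,-60],1.571],[150,[4.5,-2,-85],1.571],[150,[4.5,-2,-105],1.571],[150,[4.5,-2,-118],1.571],[150,[4.5,-2,-125],1.571],[150,[4.5,-2,-126],1.571],[255,[4.5,-2,-126],1.571],[255,[4.5,-2,-126],1.571],[255,[4.5,-2,-126],1.571],[255,[4.5,-2,-126],1.571],[255,[4.5,-2,-126],1.571]], "grip_force": 50}}

```text
t: 11.7
position: [476.9, -92.6, 181.5]
eef_rot: [2.114, 2.322, 0.001]
wrist_force: [-1.0, 0.3, 5.9]
finger_gap: 0.045
gripper_force: 50.8
```

Run:
```python
from h import *
o=get_obs();p=camera('wrist');print(o['position'],o['eef_rot'],o['wrist_force'],o['finger_gap'],o['gripper_force'])
p=camera('wrist');save(p,'w4.png')
for n in ['bay','door_hinge','door_edge']:
    z=33 if 'door_' in n else 0
    for r in place_of(n,p)[:2]: print(n,round(r['score'],2),r['uv'],ray(p,r['uv'],z,o).round(1))
```

```text
[476.861486   -92.62024816 181.53002716] [2.11374850e+00 2.32232181e+00 1.24454306e-03] [-0.96109803  0.34657612  5.92872457] 0.04483676926395331 50.75344204902649
door_hinge 0.38 [489.9, 142.1] [545.8 -27.   33. ]
```

View pics/w4.png

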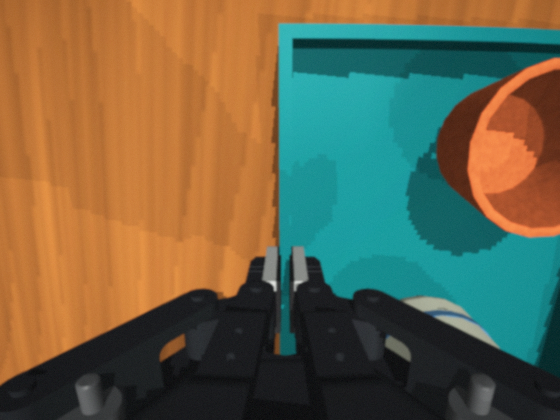

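The fingers hold the near wall, visible at (283,250). Next I check the bay pose by overlaying its model.

```bash
cat > ov.py <<'E'
from h import *
import sys
x,y,yaw,name=float(sys.argv[1]),float(sys.argv[2]),float(sys.argv[3]),sys.argv[4]
c,s=np.cos(yaw),np.sin(yaw)
W=lambda L:np.array([[x+c*a-s*b,y+s*a+c*b,z] for a,b,z in L])
t=np.linspace(0,2*np.pi,60)
polys=[W([(12,-123,70),(12,123,70)]),W([(12,-123,70),(170,-123,70)]),W([(12,123,70),(170,123,70)]),W([(0,-114,0),(0,114,0)]),W([(180+113*np.cos(a),113*np.sin(a),112) for a in t]),W([(0,119,5),(0,119,61)])]
out=[]
for cam,(u0,v0,w,h) in {'top':(215,50,145,180),'scene':(270,160,180,223)}.items():
    p=camera(cam);k=4
    im=cv2.resize(p['img'],None,fx=k,fy=k,interpolation=cv2.INTER_CUBIC)
    for P in polys: cv2.polylines(im,[np.round((proj(p,P)+.5)*k).astype(np.int32)],False,(255,0,255),1)
    im=im[v0*k:(v0+h)*k,u0*k:(u0+w)*k]; out.append(cv2.resize(im,(int(600*w/h) if cam=='x' else 395,595)))
cv2.imwrite('pics/'+name,np.hstack(out)[:,:,::-1])
E
python3 ov.py 683 -32 0.056 ov1.png
```

```text
(no output)
```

View pics/ov1.png

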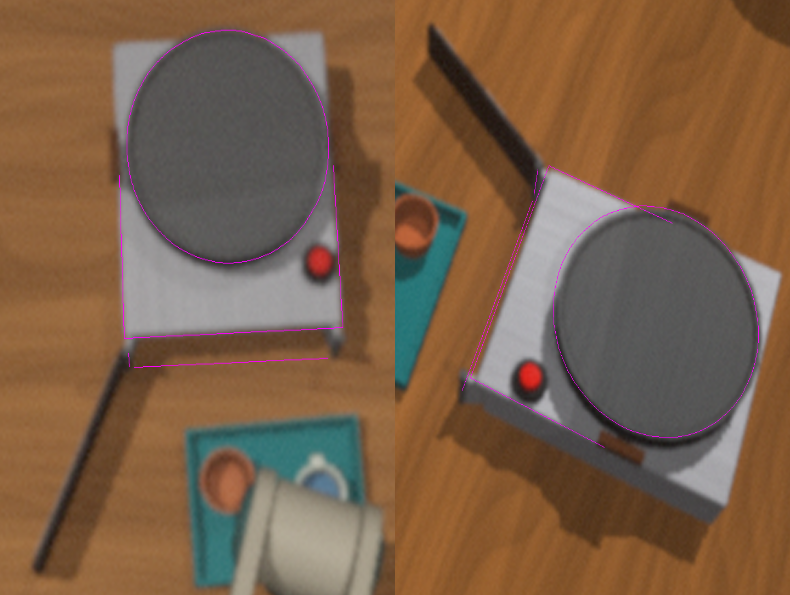

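Emit:
{"op": "drive_tool", "data": {"moves": [[255,[0,0,0],0],[255,[0.5,2,0],-0.002],[255,[1,5,0],-0.005],[255,[2,9,0],-0.008],[255,[3,14,0],-0.012],[255,[4,19,0],-0.016],[255,[5,24,0],-0.02],[255,[6,29,0],-0.024],[255,[7,34,0],-0.028],[255,[8,39,0],-0.032],[255,[9,43,0],-0.035],[255,[10,46,0],-0.038],[255,[10.5,48.5,0],-0.04],[255,[11,49.5,0],-0.04],[255,[11,49.5,0],-0.04],[255,[11,49.5,0],-0.04]], "grip_force": 70}}

```text
t: 14.05
position: [487.8, -44.0, 181.6]
eef_rot: [2.16, 2.277, -0.002]
wrist_force: [-2.1, -6.0, 6.6]
finger_gap: 0.037
gripper_force: 70.0
```

```bash
cat > fit.py <<'E'
from h import *
def rect(p,mask,z):
    cs,_=cv2.findContours(mask.astype(np.uint8),cv2.RETR_EXTERNAL,cv2.CHAIN_APPROX_NONE)
    c=cv2.convexHull(max(cs,key=cv2.contourArea))[:,0]
    return cv2.minAreaRect(np.array([ray(p,u,z)[:2] for u in c.astype(float)],np.float32))
o=get_obs();print(o['t'],o['position'],o['eef_rot'],o['wrist_force'],o['finger_gap'])
for c in ['top','scene']:
    p=camera(c);save(p,c+'_x.png');hsv=cv2.cvtColor(p['img'],cv2.COLOR_RGB2HSV)
    m=cv2.inRange(hsv,(80,90,40),(100,255,255));u=np.round(proj(p,np.array([[0,0,0.]]))[0])
    g=proj(p,np.array([[o['position'][0]+72,o['position'][1]+5,5.]]))[0]
    n,l,s,ce=cv2.connectedComponentsWithStats(m)
    k=[i for i in range(1,n) if s[i,4]>60]
    i=min(k,key=lambda i:np.hypot(*(ce[i]-g)))
    pts=np.isin(l,[j for j in k if np.hypot(*(ce[j]-g))<35]).astype(np.uint8)
    q=np.argwhere(pts)[:,::-1].astype(np.float32);h=cv2.convexHull(q)[:,0]
    print(c,cv2.minAreaRect(np.array([ray(p,v,18)[:2] for v in h.astype(float)],np.float32)))
    for n in ['pitcher','ramekin']:
        for r in place_of(n,p)[:1]: print(n,round(r['score'],2),ray(p,r['uv'],5).round())
E
python3 fit.py
```

```text
14.05 [487.75413979 -44.00063487 181.59460692] [ 2.16048584e+00  2.27749973e+00 -1.62356258e-03] [-2.07298436 -5.98623141  6.6131559 ] 0.03684993970676989
top ((557.6576538085938, -41.26591491699219), (143.9681854248047, 195.00164794921875), 3.0816752910614014)
pitcher 0.58 [550. -89.   5.]
ramekin 0.67 [576.  14.   5.]
scene ((559.4635009765625, -43.35868835449219), (149.72808837890625, 201.92831420898438), 2.4970521926879883)
pitcher 0.9 [550. -95.   5.]
ramekin 0.6 [576.  14.   5.]
```

Emit:
{"op": "drive_tool", "data": {"moves": [[255,[3,1,0],0],[255,[9,2,0],0.003],[255,[16,3,0],0.005],[255,[24,4,0],0.005],[255,[32,4.5,0],0.005],[255,[40,5,0],0.005],[255,[48,5.5,0],0.005],[255,[56,6,0],0.005],[255,[64,6.5,0],0.005],[255,[70,7,0],0.005],[255,[70,7,0],0.005],[255,[70,7,0],0.005]]}}

```text
t: 15.85
position: [557.4, -36.2, 181.6]
eef_rot: [-2.155, -2.286, 0.001]
wrist_force: [-5.9, -1.0, 8.3]
finger_gap: 0.034
gripper_force: 70.3
```

```bash
python3 fit.py
```

```text
15.85 [557.43735949 -36.22814422 181.59474282] [-2.15480805e+00 -2.28566837e+00  1.47876671e-03] [-5.94259866 -0.96071396  8.27837288] 0.03396788916158315
top ((625.15966796875, -31.344329833984375), (144.96585083007812, 195.19683837890625), 3.691459894180298)
pitcher 0.51 [620. -75.   5.]
ramekin 0.48 [650.  25.   5.]
scene ((624.2999877929688, -34.07124328613281), (139.02584838867188, 203.1199493408203), 3.557131767272949)
pitcher 0.86 [632. -80.   5.]
ramekin 0.91 [643.  23.   5.]
```

Emit:
{"op": "drive_tool", "data": {"moves": [[255,[3,0,0],-0.002],[255,[9,0,0],-0.005],[255,[16,0,0],-0.005],[255,[24,0.5,0],-0.005],[255,[32,1,0],-0.005],[255,[40,1,0],-0.005],[255,[48,1.5,0],-0.005],[255,[56,2,0],-0.005],[255,[64,2.5,0],-0.005],[255,[72,3,0],-0.005],[255,[80,3.5,0],-0.005],[255,[88,4,0],-0.005],[255,[94,4,0],-0.005],[255,[94,4,0],-0.005],[255,[94,4,0],-0.005]]}}

```text
t: 18.02
position: [651.5, -32.2, 181.6]
eef_rot: [-2.16, -2.28, 0.001]
wrist_force: [-4.3, -0.4, 7.4]
finger_gap: 0.041
gripper_force: 70.1
```

```bash
python3 fit.py
python3 - <<'E'
import cv2,numpy as np
a=cv2.imread('pics/top_x.png')[60:240,200:360];b=cv2.imread('pics/scene_x.png')[150:330,210:450]
cv2.imwrite('pics/c1.png',np.hstack([cv2.resize(a,(320,360)),cv2.resize(b,(480,360))]))
E
```

```text
18.025 [651.47124571 -32.15214895 181.64253267] [-2.16044143e+00 -2.28047056e+00  1.03286216e-03] [-4.26880069 -0.42926943  7.39745672] 0.04144454707893863
top ((669.83447265625, 51.89223098754883), (54.86070251464844, 31.528522491455078), 0.7176015377044678)
scene ((671.4160766601562, -31.778587341308594), (45.154788970947266, 203.0718994140625), 2.906252384185791)
pitcher 0.46 [717. -81.   5.]
```

View pics/c1.png

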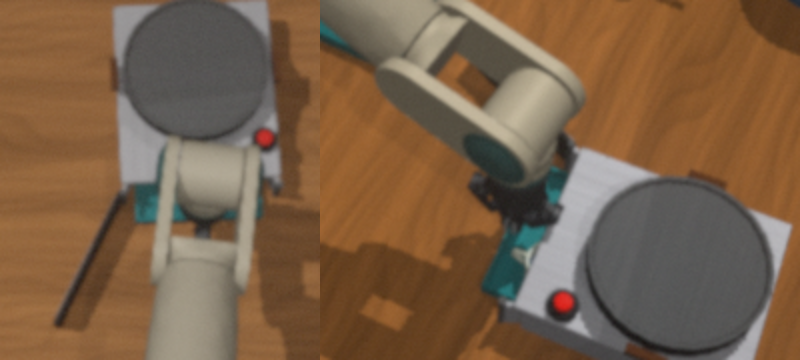

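Emit:
{"op": "drive_tool", "data": {"moves": [[180,[0,0,0],0],[180,[0,0,0],0],[180,[0,0,0],0],[180,[0,0,15],0],[180,[0,0,40],0],[180,[-5,0,60],0],[170,[-25,0,70],-0.18],[150,[-50,0,70],-0.36],[120,[-55,-1,70],-0.54],[105,[-55,-2,70],-0.72],[105,[-55,-2,70],-0.9],[105,[-55,-2,70],-1.08],[105,[-55,-2,70],-1.26],[105,[-55,-2,70],-1.44],[105,[-55,-2.5,70],-1.571],[105,[-55,-2.5,60],-1.571],[105,[-55,-2.5,30],-1.571],[105,[-55,-2.5,5],-1.571],[105,[-55,-2.5,-3.5],-1.571],[105,[-55,-2.5,-3.5],-1.571]]}}

```text
t: 20.82
position: [596.4, -34.5, 176.9]
eef_rot: [-3.14, -0.086, 0.001]
wrist_force: [0.4, -0.0, 0.0]
finger_gap: 0.588
gripper_force: 0.0
```

Emit:
{"op": "drive_tool", "data": {"moves": [[105,[12,0.5,1],0],[105,[25,1,1],0],[105,[35,2,1],0],[105,[41,2,1],0],[105,[46,2.5,1],0],[105,[51,3,1],0],[105,[56,3,1],0],[105,[61,3.5,1],0],[105,[66,3.5,1],0],[105,[71,4,1],0],[105,[74,4,1],0],[105,[74,4,1],0]]}}

```text
t: 22.32
position: [670.3, -30.6, 178.4]
eef_rot: [3.14, 0.085, -0.002]
wrist_force: [-4.6, -0.5, 3.2]
finger_gap: 0.587
gripper_force: 2.4
```

Emit:
{"op": "drive_tool", "data": {"moves": [[105,[2,0,0],0],[105,[4,0,0],0],[105,[6,0,0],0],[105,[8,0.5,0],0],[105,[9,0.5,0],0],[105,[9,0.5,0],0]]}}

```text
t: 23.08
position: [679.2, -30.2, 178.4]
eef_rot: [3.14, 0.085, -0.003]
wrist_force: [-5.5, -0.5, 3.6]
finger_gap: 0.592
gripper_force: 2.8
```

Still sliding; I creep on until the stop pushes back.

Emit:
{"op": "drive_tool", "data": {"moves": [[105,[1,0,0],0],[105,[2,0,0],0],[105,[3,0,0],0],[105,[3,0,0],0]]}}

```text
t: 23.58
position: [682.2, -30.1, 178.3]
eef_rot: [3.14, 0.085, -0.003]
wrist_force: [-5.7, 0.3, 4.0]
finger_gap: 0.588
gripper_force: 2.9
```

Emit:
{"op": "drive_tool", "data": {"moves": [[105,[1,0,0],0],[105,[2,0,0],0],[105,[3,0,0],0],[105,[3,0,0],0]]}}

```text
t: 24.08
position: [684.2, -30.4, 178.3]
eef_rot: [3.14, 0.085, -0.012]
wrist_force: [-17.4, -1.6, 10.7]
finger_gap: 0.587
gripper_force: 8.7
```

The stop is reached. One small nudge to seat it, then I back off.

Emit:
{"op": "drive_tool", "data": {"moves": [[105,[0.5,0,0],0],[105,[1,0,0],0],[105,[1,0,0],0]]}}

```text
t: 24.45
position: [684.8, -30.5, 178.3]
eef_rot: [3.14, 0.085, -0.015]
wrist_force: [-22.0, -2.2, 13.8]
finger_gap: 0.592
gripper_force: 11.1
```

Emit:
{"op": "drive_tool", "data": {"moves": [[105,[-10,0,0],0],[105,[-40,0,5],0],[105,[-80,0,40],0],[180,[-130,0,100],0],[255,[-180,20,130],0],[255,[-220,60,130],0],[255,[-220,60,130],0],[255,[-220,60,130],0]]}}

```text
t: 25.45
position: [466.7, 30.0, 308.7]
eef_rot: [3.14, 0.086, 0.003]
wrist_force: [-0.1, 0.4, 0.6]
finger_gap: -0.001
gripper_force: 0.0
```

Run:
```python
from h import *
o=get_obs();p=camera('wrist');w=p['img'];print(o['position'],o['q'].round(2) if hasattr(o['q'],'round') else o['q'])
q=camera('top')
for pp,ob in((p,o),(q,None)):
    for r in place_of('door_edge',pp)[:2]+place_of('door_hinge',pp)[:2]: print(round(r['score'],2),r['uv'],ray(pp,r['uv'],33,ob).round(1))
yaw=.056;c,s=np.cos(yaw),np.sin(yaw);b=np.array([685,-32])
def W(L): return np.array([[b[0]+c*x-s*y,b[1]+s*x+c*y,z] for x,y,z in L])
print('expected near wall rim', proj(q,W([(6,-100,22),(6,100,22)])))
a=q['img'][110:240,200:360]
cv2.imwrite('pics/c2.png',np.hstack([cv2.resize(w,(400,300)),cv2.resize(a,(369,300),interpolation=cv2.INTER_CUBIC)])[:,:,::-1])
```

```text
[466.68016754  30.02359535 308.67855263] [-0.01 -0.06  1.7  -0.    1.49  1.5 ]
0.63 [83.1, 187.0] [476.5 187.9  33. ]
0.73 [227.9, 222.5] [473.4 187.7  33. ]
0.57 [262.1, 155.6] [684.9  86.1  33. ]
expected near wall rim [[331.12349918 153.78078542]
 [267.89782712 156.30519532]]
```

View pics/c2.png

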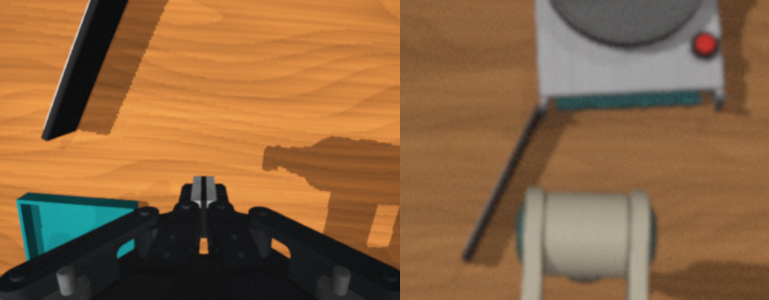

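The tray is seated: its near rim shows flush in the mouth in the top crop at (555–700, 100). Next I work out the door sweep.

Run:
```python
from h import *
yaw=.056;c,s=np.cos(yaw),np.sin(yaw)
p0=np.array([466.7,30])
def P(t,off,r=190):
    x,y=r*-np.sin(t)-off*np.cos(t),119-r*np.cos(t)+off*np.sin(t)
    return np.array([685+c*x-s*y,-32+s*x+c*y])
print('start',P(2.09,50),P(2.09,50)-p0)
q=P(2.09,50)
for t in np.arange(2.09,-.01,-.11): print(round(t,2),(P(t,22)-q).round(1),P(t,22).round())
```

```text
start [530.70143564 216.43987041] [ 64.00143564 186.43987041]
2.09 [-12.5 -25. ] [518. 191.]
1.98 [-23.  -43.3] [508. 173.]
1.87 [-31.5 -62.5] [499. 154.]
1.76 [-37.8 -82.6] [493. 134.]
1.65 [ -41.8 -103.2] [489. 113.]
1.54 [ -43.6 -124.2] [487.  92.]
1.43 [ -43.  -145.2] [488.  71.]
1.32 [ -40.1 -166. ] [491.  50.]
1.21 [ -35.  -186.4] [496.  30.]
1.1 [ -27.7 -206.1] [503.  10.]
0.99 [ -18.2 -224.9] [512.  -8.]
0.88 [  -6.7 -242.5] [524. -26.]
0.77 [   6.6 -258.8] [537. -42.]
0.66 [  21.6 -273.5] [552. -57.]
0.55 [  38.2 -286.5] [569. -70.]
0.44 [  56.1 -297.5] [587. -81.]
0.33 [  75.  -306.6] [606. -90.]
0.22 [  94.9 -313.5] [626. -97.]
0.11 [ 115.4 -318.2] [ 646. -102.]
-0.0 [ 136.3 -320.6] [ 667. -104.]
```

Emit:
{"op": "drive_tool", "data": {"moves": [[255,[15,45,0],0],[255,[35,95,0],0],[255,[52,145,0],0],[255,[64,186,0],0],[255,[64,186,0],0],[255,[64,186,-30],0],[255,[64,186,-70],0],[255,[64,186,-105],0],[255,[64,186,-113],0],[255,[64,186,-113],0],[255,[64,186,-113],0]]}}

```text
t: 27.12
position: [531.2, 215.9, 197.2]
eef_rot: [-3.14, -0.084, -0.005]
wrist_force: [-0.1, -0.2, 0.2]
finger_gap: -0.002
gripper_force: 0.0
```

Emit:
{"op": "drive_tool", "data": {"moves": [[255,[-6,-12,0],0],[255,[-12.5,-25,0],0],[255,[-18,-34,0],0],[255,[-23,-43,0],0],[255,[-31.5,-62.5,0],0],[255,[-38,-82.5,0],0],[255,[-42,-103,0],0],[255,[-43.5,-124,0],0],[255,[-43,-145,0],0],[255,[-40,-166,0],0],[255,[-35,-186,0],0],[255,[-28,-206,0],0],[255,[-18,-225,0],0],[255,[-7,-242.5,0],0],[255,[6.5,-259,0],0],[255,[21.5,-273.5,0],0],[255,[30,-280,0],0],[255,[38,-286.5,0],0],[255,[38,-286.5,0],0]]}}

```text
t: 29.5
position: [568.8, -70.8, 195.0]
eef_rot: [3.14, 0.084, -0.0]
wrist_force: [0.6, 0.9, -0.0]
finger_gap: -0.005
gripper_force: 0.0
```

Run:
```python
from h import *
q=camera('top');s=camera('scene')
for p in(q,s):
    for n in('door_edge','door_hinge'):
        for r in place_of(n,p)[:2]: print(n,round(r['score'],2),r['uv'],ray(p,r['uv'],33).round(1))
a=q['img'][110:240,200:360];b=s['img'][150:330,210:450]
cv2.imwrite('pics/c3.png',np.hstack([cv2.resize(a,(369,300)),cv2.resize(b,(400,300))])[:,:,::-1])
```

```text
door_edge 0.66 [260.7, 266.4] [ 554.  -107.8   33. ]
door_hinge 0.9 [332.7, 230.0] [677.1  79.2  33. ]
```

View pics/c3.png

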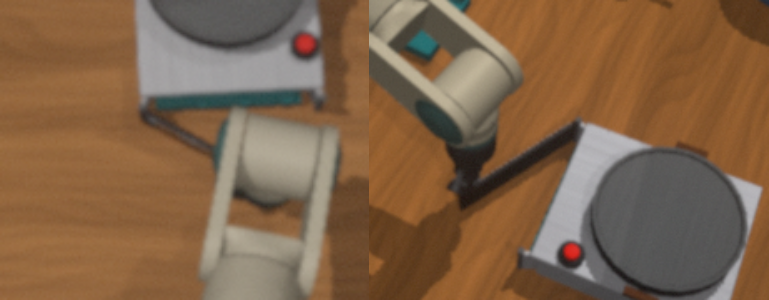

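The door follows the fingers and is about two-thirds shut. I continue.

Emit:
{"op": "drive_tool", "data": {"moves": [[255,[9,-6,0],0],[255,[18,-11,0],0],[255,[27,-16,0],0],[255,[37,-20,0],0],[255,[47,-24,0],0],[255,[57,-27,0],0],[255,[67,-29,0],0],[255,[77,-31.5,0],0],[255,[84,-32.5,0],0],[255,[90,-33,0],0],[255,[94,-33.5,0],0],[255,[94,-33.5,0],0]]}}

```text
t: 31.3
position: [662.8, -104.0, 195.4]
eef_rot: [3.14, 0.085, 0.001]
wrist_force: [-0.2, 0.1, 5.0]
finger_gap: -0.002
gripper_force: 0.2
```

Emit:
{"op": "drive_tool", "data": {"moves": [[255,[1.5,0,0],0],[255,[3,0,0],0],[255,[4,0,0],0],[255,[4,0,0],0]]}}

```text
t: 31.8
position: [666.6, -104.1, 195.5]
eef_rot: [3.14, 0.084, 0.001]
wrist_force: [0.5, -0.2, 5.9]
finger_gap: 0.004
gripper_force: 0.0
```

Emit:
{"op": "drive_tool", "data": {"moves": [[255,[1.5,0,0],0],[255,[3,0,0],0],[255,[3,0,0],0]]}}

```text
t: 32.17
position: [669.6, -104.1, 195.5]
eef_rot: [3.14, 0.084, 0.001]
wrist_force: [0.5, -0.9, 4.9]
finger_gap: -0.0
gripper_force: 0.0
```

Emit:
{"op": "drive_tool", "data": {"moves": [[255,[1,0,0],0],[255,[2,0,0],0],[255,[3,0,0],0],[255,[3,0,0],0]]}}

```text
t: 32.67
position: [672.5, -104.1, 195.5]
eef_rot: [3.14, 0.084, -0.0]
wrist_force: [-0.7, -0.0, 5.4]
finger_gap: 0.003
gripper_force: 0.6
```

Emit:
{"op": "drive_tool", "data": {"moves": [[255,[1,0,0],0],[255,[2,0,0],0],[255,[3,0,0],0],[255,[3,0,0],0]]}}

```text
t: 33.17
position: [674.0, -104.3, 195.4]
eef_rot: [-3.14, -0.084, 0.013]
wrist_force: [-21.3, 0.9, 15.9]
finger_gap: 0.0
gripper_force: 8.6
```

The door is firmly on its stop. I back off and check.

Emit:
{"op": "drive_tool", "data": {"moves": [[255,[-5,0,0],0],[255,[-20,0,0],0],[255,[-50,0,20],0],[255,[-100,0,60],0],[255,[-150,0,110],0],[255,[-190,0,120],0],[255,[-190,0,120],0],[255,[-190,0,120],0]]}}

```text
t: 34.17
position: [485.6, -104.1, 314.5]
eef_rot: [-3.14, -0.084, 0.001]
wrist_force: [-0.3, 0.1, 0.0]
finger_gap: -0.001
gripper_force: 0.0
```

Run:
```python
from h import *
o=get_obs();print(o['t'],o['position'],o['wrist_force'])
q=camera('top');s=camera('scene');w=camera('wrist')
for p,ob in((q,None),(s,None),(w,o)):
    for n in('door_edge','door_hinge'):
        for r in place_of(n,p)[:2]: print(n,round(r['score'],2),r['uv'],ray(p,r['uv'],33,ob).round(1))
    for n,z in(('mill',0),('cup',0),('reamer',0)):
        if ob is None:
            for r in place_of(n,p)[:1]: print(n,round(r['score'],2),ray(p,r['uv'],z).round())
yaw=.056;c,sn=np.cos(yaw),np.sin(yaw);print('expected shut edge',685-10*c+111*sn,-32-.056*10-111*c)
a=q['img'][110:200,230:360];b=s['img'][150:330,210:450]
cv2.imwrite('pics/c4.png',np.hstack([cv2.resize(a,(400,300)),cv2.resize(b,(400,300))])[:,:,::-1])
```

```text
34.175 [ 485.60507926 -104.087449    314.49318837] [-0.25501368  0.0871156   0.04476338]
door_edge 0.87 [337.4, 159.2] [ 676.9 -150.    33. ]
door_hinge 0.97 [264.0, 154.0] [690.1  80.3  33. ]
mill 0.82 [ 638. -348.    0.]
cup 0.97 [626. 478.   0.]
reamer 0.8 [373. 424.   0.]
door_edge 0.96 [294.7, 301.4] [ 677.  -152.7   33. ]
door_hinge 0.58 [335.5, 227.7] [681.   89.3  33. ]
mill 0.67 [ 654. -348.    0.]
cup 0.83 [631. 457.   0.]
reamer 0.55 [374. 427.   0.]
expected shut edge 681.2284275161105 -143.38599747978964
```

View pics/c4.png

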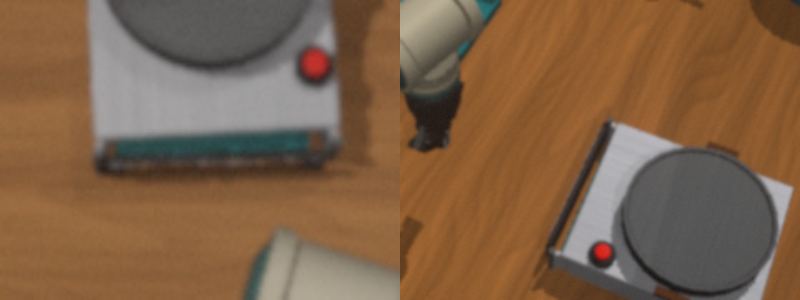

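The door lies flat across the mouth with the tray's rim parallel behind it, and the pushed-on distances agree with the sizes given. I hand it in.

```bash
python3 -c "
from rig import *
print(close_job())"
```

```text
the job is handed in; nothing more can be done
None
```

The job is handed in at about 34 s of the 72 s allowed: the pitcher stands on the teal tray beside the ramekin, the tray was slid to the bay's back stop without lifting, the door was pushed shut onto its stop, and I touched neither the red button nor the mill, cup or reamer; the dishes were last seen upright before the tray went into the bay, and the hand-in call returned no verdict.

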